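# Empty the used sample tubes through the flap of the waste bin

### The arm

A 6-joint arm with a two-finger parallel gripper is mounted at the origin on a cart in front of the work surface, level with it; the furniture and walls round the work are solid. World frame = base frame: x ahead of the robot, y to its left, z up, the work surface at z = 0. Lengths are in m, angles in rad, forces in N, time in s.
With the tool pointing down it reaches from about 0.35 to 0.775 m from the base axis. Payload 7.3 kg.
Tool frame: the origin (TCP) lies midway between the tips of the shut fingers; the grasp point (between the pads) lies 19 mm behind it; z points along the fingers, y is the line along which they close (so a half turn about z gives the same grasp; the last joint's range is limited). The gripper opens to 92 mm and grips with 3 to 60 N. Pads are 19 mm wide; open, the fingers measure 130 mm over their backs; the gripper's body (75 mm by 190 mm) begins 47 mm behind the grasp point.
Start: joints at [-1.459, 0.342, 1.524, -0, 1.275, -0.146], TCP at [0.134, -0.508, 0.227] pointing down, gripper open.
Joint ranges: [-2.53, 2.53], [-0.77, 2.02], [0.04, 2.7], [-1, 4.14], [0.28, 2.66], [-3.11, 3.11]. Speed limits (rad/s): [2.57, 2.57, 3.14, 3.14, 3.14, 3.14].

### API

Orientations are given as a unit quaternion [x, y, z, w].
In Python, from plant import * gives the robot as it stands.
- The arm moves only by the shell command python3 -m pendant 'ROWS' [OPENING]. ROWS is JSON, a list of rows, each a list of 6 numbers: the shift along the world's x, y, z in units of 30 mm (1.0 is 30 mm), then the turn, a rotation vector about the world's x, y, z in units of 6 degrees (1.0 is 6 degrees). In form: [[tx, ty, tz, ax, ay, az], ...]. A call has 1 to 20 rows; each row shifts and turns the commanded pose from where the row before left it; what a row does not reach is not made up. A row lasts 1/12 s, in which the tool goes at most 41.7 mm and 7.16 degrees, less where a joint would pass 70% of its speed; a pose out of reach is approached as far as the arm can. A call is refused whole if a number of a shift passes 1 or a number of a turn 1, either way. A call with a gripper value outside its range is refused whole. OPENING is the opening, from -1 (shut) to 1 (fully open), set as the call begins (- or left out, the last holds). The fingers move at their own pace and stop on an object; the grip force is fixed at half the most. Time passes only in rows, so rows that do not move let the fingers close. It gives the time, the measured TCP pose, the force, the opening and the grip force at its end, in the units of the state.
- observe(): the state, without advancing time (a new reading comes with each control period).
- capture(name): name is "side" or "top"; returns a dict with "color" (384x512x3 uint8, blue, green, red), "vfov" (degrees; the focal length in pixels is half the picture's height over the tangent of half this angle, whatever the lens; pixels are square), "cx", "cy" (the principal point, pixels), "view" (4x4, takes a point from world to camera coordinates). Camera axes: x right, y up, looking along -z (the intrinsics and any distortion apply to the point x, -y, -z); pixel columns grow to the right and rows downward; lengths in m; the calibration is good to about 2 mm. A picture is of the moment at which its call begins. There is no depth.
- finish_job(): hands the job in; it is judged then, once.
The state is a dict: "clock": time; "qpos": joint angles; "joint_velocities": joint speeds; "effort": joint torques, N m; "position": TCP position; "eef_rot": TCP orientation; "wrist_force": force on the tool from outside, world axes, zero at the start; "ft_torque": the same for the moment, N m; "grip_width": finger opening in m; "grasp_force": force on a finger pad.
Only numpy, scipy, OpenCV 4.12 (cv2) and the standard library are available. Lean on these libraries where they do the work, as an engineer would, in place of code of your own. Each camera call takes 0.05 s, during which the arm holds its last target. There are 200 camera calls.

### The job

Lay the stray green-capped sample tube in the white scoop tray with the two tubes already there, then lift the tray by its blue grip, press the spring flap of the yellow waste bin open with the tray's lip and pour all three tubes in through it. Draw the tray out so that the flap shuts, and set the tray back, standing level in the middle of its blue mat. Only the tray and the tubes may touch the bin, never the robot, and leave the stapler, dropper bottle, stamp and ink pad where they are.

Things in the scene. Friction and masses are not known exactly. Their poses are not given: they have to be found in the camera images.
- tray: scoop tray, 116 mm wide (x), 147 mm long (y), about 0.2 kg; origin under its middle, z up, lip (pouring edge) at +y. Floor rises at 10 degrees from z = 4 mm at the back wall (y = -70 mm) to 29 mm at the lip (y = +75 mm), so tubes gather at the back while it is level. Walls 4 mm thick, 44 mm high up to y = +20 mm, then 16 mm above the floor. A blue bar (y -38 to -22 mm, top z = 52) carries the grip.
- tray_grip (a point): point to grip the tray: in the blue upright fin on the cross bar, 14 mm thick (tray x), 32 mm long (tray y), from 52 to 88 mm above the tray's underside; this point lies 72 mm above the underside and 30 mm behind the tray's middle. Axes as the tray's.
- tray_lip (a point): middle of the tray's lip, on the upper face of its floor, 75 mm ahead (+y) of the tray's origin and 29.5 mm above the underside; floor 4 mm thick. Axes as the tray's.
- mat: blue mat, 150 mm (its x) by 190 mm (its y), 2 mm thick, fixed; origin at the middle of its underside. The tray starts on it.
- bin: yellow waste bin, fixed, 160 mm wide (its x), 170 mm deep (its y), 180 mm high; origin under its middle, z up; the inlet faces its -y side. Front wall 110 mm high; above it a 45 degree sloping opening, 150 mm wide, leads up and back to the roof's front edge at y = -18 mm, z = 177 mm. Closed elsewhere.
- flap_hinge (a point): middle of the flap's hinge line, which runs along the bin's x at the top of its front wall (bin y = -85 mm, z = 110 mm). Axes as the bin's.
- flap (a joint): angle of the grey flap, 144 mm wide, 95 mm long, that closes the sloping opening: 0 shut (rising backwards from the hinge at 45 degrees); pushed inwards and down it opens to 1.25 rad; at 0.785 it lies level, beyond that it slopes down into the bin. A spring shuts it: about 1 to 2.5 N at its middle.
- flap_middle (a point): middle of the flap; moves with it
- tube_red_mid (a point): middle of the red-capped sample tube, 98 mm long, body 16 mm and cap 18 mm in diameter, 14 g; the z axis points along the tube to the cap. Starts lying across the tray at its back. The tubes are smooth: in the tray they roll at a slope of about 5 degrees and slide at about 20.
- tube_purple_mid (a point): middle of the purple-capped tube, same size and axes; starts lying across the tray next to the red one
- tube_green_mid (a point): middle of the green-capped tube, same size and axes; starts lying alone on the worktop
- stapler: blue stapler, 143 mm long, bystander; origin under its middle
- dropper: brown dropper bottle, 102 mm high, bystander; origin under its middle
- stamp: wooden hand stamp, 64 mm high, bystander; origin under its middle
- ink_pad: black ink pad case, 93 mm long, 17 mm high, bystander; origin under its middle
Mind the look-alikes: they are no part of the job. Leave any pink or turquoise look-alike of the part that bears tube_green_mid alone.

How it is judged:
On the way, in this order (a step that is already met when the one before it is completed fails the run):
1. the green-capped tube lies in the tray with the other two, let go, the tray still standing on its mat (x of tube_red_mid in the frame of tray between -0.055 and 0.055 m and y of tube_red_mid in the frame of tray between -0.07 and 0.075 m and z of tube_red_mid in the frame of tray between 0 and 0.07 m and x of tube_purple_mid in the frame of tray between -0.055 and 0.055 m and y of tube_purple_mid in the frame of tray between -0.07 and 0.075 m and z of tube_purple_mid in the frame of tray between 0 and 0.07 m and x of tube_green_mid in the frame of tray between -0.055 and 0.055 m and y of tube_green_mid in the frame of tray between -0.07 and 0.075 m and z of tube_green_mid in the frame of tray between 0 and 0.07 m and contact force between the fingers and anything else below 0.2 N and horizontal distance between tray and mat below 0.06 m), for 0.2 s.
2. the tray is lifted clear with all three tubes in it (x of tube_red_mid in the frame of tray between -0.055 and 0.055 m and y of tube_red_mid in the frame of tray between -0.07 and 0.075 m and z of tube_red_mid in the frame of tray between 0 and 0.07 m and x of tube_purple_mid in the frame of tray between -0.055 and 0.055 m and y of tube_purple_mid in the frame of tray between -0.07 and 0.075 m and z of tube_purple_mid in the frame of tray between 0 and 0.07 m and x of tube_green_mid in the frame of tray between -0.055 and 0.055 m and y of tube_green_mid in the frame of tray between -0.07 and 0.075 m and z of tube_green_mid in the frame of tray between 0 and 0.07 m and height (world z) of tray above 0.04 m), for 0.2 s.
3. the tray presses the flap open (more than 0.4 rad) (value of joint flap above 0.4 rad and contact force between tray and bin above 0.2 N), for 0.05 s.
4. all three tubes have gone down into the bin (x of tube_red_mid in the frame of bin between -0.078 and 0.078 m and y of tube_red_mid in the frame of bin between -0.083 and 0.083 m and z of tube_red_mid in the frame of bin between 0 and 0.085 m and x of tube_purple_mid in the frame of bin between -0.078 and 0.078 m and y of tube_purple_mid in the frame of bin between -0.083 and 0.083 m and z of tube_purple_mid in the frame of bin between 0 and 0.085 m and x of tube_green_mid in the frame of bin between -0.078 and 0.078 m and y of tube_green_mid in the frame of bin between -0.083 and 0.083 m and z of tube_green_mid in the frame of bin between 0 and 0.085 m), for 0.2 s.
At the end, for the whole second after the job is handed in: All three tubes lie in the bin below the flap, the flap is shut (under 0.1 rad), and the tray stands level (within 0.08 rad) and at rest on its mat, its middle within 35 mm of the mat's middle (all of step 4 and value of joint flap below 0.1 rad and horizontal distance between tray and mat below 0.035 m and angle between tray's own z axis and vertical below 0.08 rad and z of tray in the frame of mat below 0.008 m and linear speed of tray below 0.02 m/s); the robot touches nothing.
It fails at once if the robot touches the bin or its flap (over 1 N) (contact force between any of the fingers, the arm and bin above 1 N).
It fails at once if a bystander is moved more than 30 mm (distance of any of stapler, dropper, stamp, ink_pad from where it was at the start of the episode above 0.03 m).
It also fails if it takes over 72 s, if anything falls off the work surface, if the arm or the gripper's body presses on something with over 40 N, if the wrist force passes 120 N, or if a joint passes its speed limit or range.

## Working session

There is one attempt and no reset: what is moved stays moved. The work goes in short steps, Python scripts to look and compute and a shell command to move; the robot and the scene stay as the last step left them, time stands still between calls to the robot, and variables do not carry over. Pictures are saved under pics/ and viewed, at most 10 in all, crops included, and the job is handed in when it is done.

```bash
mkdir -p pics; ls
python3 - <<'E'
from plant import *
import cv2,json
s=observe();print(s)
for n in("top","side"):
    c=capture(n);cv2.imwrite(f"pics/{n}0.png",c["color"]);print(n,c["vfov"],c["cx"],c["cy"],c["view"],[k for k in c])
E
```

```text
pics
{'clock': 0.0, 'qpos': array([-1.45901233e+00,  3.42714654e-01,  1.52500331e+00,  2.98589222e-05,
        1.27536398e+00, -1.45998856e-01]), 'joint_velocities': array([ 7.41065900e-04,  1.11578572e-03, -2.02449479e-03,  1.32461370e-03,
        2.06579846e-07, -4.22907606e-04]), 'effort': array([-3.66559207e-04, -4.31246674e+01, -2.44221514e+01,  7.17030955e-02,
        5.60436992e-02, -9.59831391e-05]), 'position': array([ 0.13382921, -0.5072539 ,  0.22605392]), 'eef_rot': array([ 9.91705278e-01,  1.28530487e-01,  2.70156954e-05, -7.44293110e-04]), 'wrist_force': array([-0.06843985, -0.52843728, -0.22112826]), 'ft_torque': array([ 0.01559842, -0.00872074,  0.00219914]), 'grasp_force': 0.0, 'grip_width': 0.09185685045683288}
top 51.4945534365992 254.25551122621718 193.47976622327636 [[ 0.00143031 -0.99998773  0.00474372 -0.08031563]
 [ 0.9891109   0.00211283  0.1471569  -0.54723056]
 [-0.14716512  0.00448158  0.98910179 -1.17582396]
 [ 0.          0.          0.          1.        ]] ['color', 'vfov', 'cx', 'cy', 'view']
side 49.21405251237566 254.86361919739505 193.3281965777188 [[-0.98348129 -0.18030912  0.01591134  0.5099209 ]
 [ 0.13004011 -0.64266563  0.7550301  -0.19089806]
 [-0.12591314  0.74462709  0.65549704 -1.03000597]
 [ 0.          0.          0.          1.        ]] ['color', 'vfov', 'cx', 'cy', 'view']
```

View pics/top0.png

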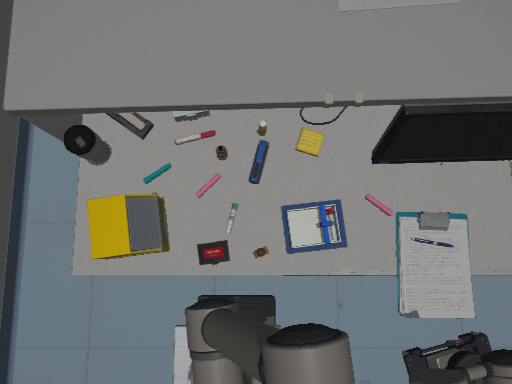

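View pics/side0.png

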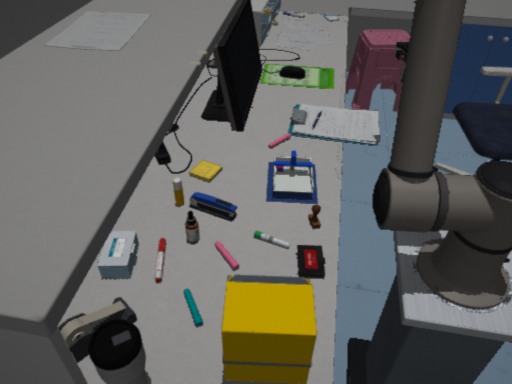

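The top view shows the bin at about (128,226) with its flap facing right, towards -y. The tray is at (315,227) with its lip to the left and its bar at the right. The green tube is at (232,218), its cap at the upper end. The side view shows the tray at (292,180), the tube at (271,240) and the bin at (268,330). Next I'll enlarge these.

```bash
cat > h.py <<'E'
import numpy as np,cv2
from plant import *
def fl(c): return 192/np.tan(np.radians(c["vfov"])/2)
def ray(c,uv):
    V=c["view"];R=V[:3,:3];o=-R.T@V[:3,3];f=fl(c)
    d=R.T@np.array([(uv[0]-c["cx"])/f,-(uv[1]-c["cy"])/f,-1]);return o,d/np.linalg.norm(d)
def plane(c,uv,z):
    o,d=ray(c,uv);return o+d*(z-o[2])/d[2]
def tri(c1,p1,c2,p2):
    o1,d1=ray(c1,p1);o2,d2=ray(c2,p2)
    t=np.linalg.lstsq(np.c_[d1,-d2],o2-o1,rcond=None)[0];a=o1+t[0]*d1;b=o2+t[1]*d2
    return (a+b)/2,np.linalg.norm(a-b)
def proj(c,P):
    q=c["view"]@np.r_[P,1];f=fl(c);return np.array([c["cx"]+f*q[0]/-q[2],c["cy"]-f*q[1]/-q[2]])
def blobs(c,lo,hi,roi,amin=4):
    x0,y0,x1,y1=roi;h=cv2.cvtColor(c["color"],cv2.COLOR_BGR2HSV)
    m=np.zeros(h.shape[:2],np.uint8);m[y0:y1,x0:x1]=cv2.inRange(h,np.array(lo),np.array(hi))[y0:y1,x0:x1]
    n,l,st,ce=cv2.connectedComponentsWithStats(m)
    return m,l,[(i,st[i,4],ce[i].round(1)) for i in range(1,n) if st[i,4]>=amin]
E
python3 - <<'E'
import cv2,numpy as np
t=cv2.imread("pics/top0.png");s=cv2.imread("pics/side0.png")
z=lambda i,x0,y0,x1,y1:cv2.resize(i[y0:y1,x0:x1],(400,300),interpolation=cv2.INTER_CUBIC)
o=np.vstack([np.hstack([z(t,270,185,370,260),z(t,80,175,180,250)]),np.hstack([z(s,245,145,345,220),z(s,230,200,330,275)])])
cv2.imwrite("pics/z0.png",o)
E
```

```text
(no output)
```

View pics/z0.png

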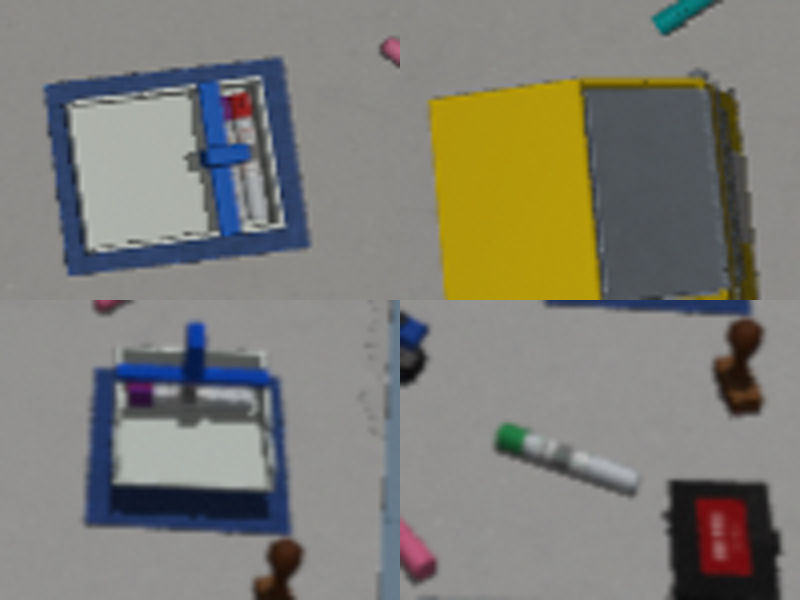

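The crops show the red and purple tubes lying behind and under the blue bar, with the lip facing the bin. The green tube lies free, its cap at about side pixel (257,234) and its end at (288,246).

Run:
```python
from h import *
t=capture("top");s=capture("side")
np.set_printoptions(precision=4,suppress=True)
def quad(m,c,z,name):
    k=max(cv2.findContours(m,0,2)[0],key=cv2.contourArea)
    P=np.array([plane(c,p[0],z)[:2] for p in k]).astype(np.float32)*1000
    r=cv2.minAreaRect(P);print(name,r)
m,_,b=blobs(t,(105,110,40),(125,255,255),(275,190,355,260),30);quad(m,t,.002,"mat")
hsv=cv2.cvtColor(t["color"],cv2.COLOR_BGR2HSV)
print("fin hsv",hsv[223,328],"mat",hsv[205,300],"bar",hsv[240,326],"flap",hsv[225,145],"tubewhite",hsv[225,230],"table",hsv[240,270])
# bright bar/fin
m,l,b=blobs(t,(105,180,150),(125,255,255),(310,195,345,250),10);print("bar",b)
m2,l2,b2=blobs(s,(105,180,150),(125,255,255),(270,145,320,170),10);print("bar side",b2)
# green cap & tube
for c,n,roi in((t,"top",(215,195,250,245)),(s,"side",(245,225,300,255))):
    mg,_,bg=blobs(c,(40,90,30),(90,255,255),roi);print(n,"cap",bg,[plane(c,x[2],.009) for x in bg])
    mw,_,bw=blobs(c,(0,0,165),(180,40,255),roi,3);print(n,"white",bw)
    k=mg|mw;pts=np.argwhere(k)[:,::-1].astype(float)
    W=np.array([plane(c,p,.008)[:2] for p in pts]).astype(np.float32)*1000
    print(cv2.minAreaRect(W))
# bin roof
m,_,b=blobs(t,(20,150,120),(35,255,255),(80,185,175,265),50);print(b);
k=max(cv2.findContours(m,0,2)[0],key=cv2.contourArea);a=cv2.approxPolyDP(k,3,True)[:,0]
for p in a: print("yel",p,plane(t,p,.18)[:2])
m,_,b=blobs(t,(90,10,60),(125,90,140),(120,190,168,258),200);print(b);quad(m,t,.1435,"flap")
k=max(cv2.findContours(m,0,2)[0],key=cv2.contourArea)
for p in cv2.approxPolyDP(k,4,True)[:,0]: print("fl",p,plane(t,p,.177)[:2],plane(t,p,.110)[:2])
```

```text
mat ((451.2608642578125, -263.80035400390625), (148.13796997070312, 185.59092712402344), 6.609508514404297)
fin hsv [109 203 161] mat [110 140 104] bar [109 200 163] flap [103  26  88] tubewhite [105   6 162] table [ 23   7 141]
bar [(1, np.int32(56), array([322.7, 213.1])), (2, np.int32(31), array([326.6, 223.2])), (3, np.int32(59), array([325.9, 234.7]))]
bar side [(1, np.int32(13), array([293.8, 153. ])), (2, np.int32(28), array([282.2, 162.2])), (3, np.int32(27), array([304.2, 163.1]))]
top cap [(1, np.int32(24), array([233.9, 205.7]))] [array([ 0.5134, -0.016 ,  0.009 ])]
top white [(3, np.int32(20), array([228.7, 226.2]))]
((477.08013916015625, -4.860712051391602), (12.884374618530273, 92.54057312011719), 72.89380645751953)
side cap [(1, np.int32(35), array([257.4, 233.9]))] [array([ 0.5149, -0.0165,  0.009 ])]
side white [(1, np.int32(6), array([263. , 234.5])), (3, np.int32(39), array([281., 241.]))]
((478.2379150390625, -6.26838493347168), (20.559667587280273, 94.28121948242188), 73.34886932373047)
[(1, np.int32(2342), array([109.4, 226.8]))]
yel [140 195] [0.5218 0.2294]
yel [ 87 200] [0.508  0.3712]
yel [ 92 258] [0.354  0.3483]
yel [161 249] [0.3777 0.1677]
yel [129 249] [0.3776 0.2521]
yel [124 196] [0.519  0.2723]
[(2, np.int32(1596), array([143.6, 223.3]))]
flap ((450.578857421875, 226.22052001953125), (148.75057983398438, 85.19068908691406), 8.230212211608887)
fl [127 198] [0.514 0.265] [0.5232 0.2862]
fl [131 250] [0.375  0.2476] [0.3754 0.2678]
fl [161 246] [0.3856 0.1686] [0.3867 0.1838]
fl [156 198] [0.5142 0.1867] [0.5233 0.2031]
```

```bash
python3 -m pendant '[[0.573,0.836,0,0,0,-0.265],[0.573,0.836,0,0,0,-0.265],[0.573,0.836,0,0,0,-0.265],[0.573,0.836,0,0,0,-0.265],[0.573,0.836,0,0,0,-0.265],[0.573,0.836,0,0,0,-0.265],[0.573,0.836,0,0,0,-0.265],[0.573,0.836,0,0,0,-0.265],[0.573,0.836,0,0,0,-0.265],[0.573,0.836,0,0,0,-0.265],[0.573,0.836,0,0,0,-0.265],[0.573,0.836,0,0,0,-0.265],[0.573,0.836,0,0,0,-0.265],[0.573,0.836,0,0,0,-0.265],[0.573,0.836,0,0,0,-0.265],[0.573,0.836,0,0,0,-0.265],[0.573,0.836,0,0,0,-0.265],[0.573,0.836,0,0,0,-0.265],[0.573,0.836,0,0,0,-0.265],[0.573,0.836,0,0,0,-0.265]]' 0.2 && python3 -m pendant '[[0,0,-1,0,0,0],[0,0,-1,0,0,0],[0,0,-1,0,0,0],[0,0,-1,0,0,0],[0,0,-1,0,0,0],[0,0,0,0,0,0],[0,0,0,0,0,0]]'
python3 - <<'E'
from h import *
from scipy.spatial.transform import Rotation as R
print(R.from_quat(observe()["eef_rot"]).as_matrix().round(3))
t=capture("top")
m,l,b=blobs(t,(105,180,150),(125,255,255),(310,195,345,250),10)
print([ (x[2],plane(t,x[2],.088 if x[1]<40 else .052).round(4)) for x in b])
# tray rim/lip (floor white)
m,_,b=blobs(t,(0,0,170),(180,60,255),(280,200,322,255),50);k=max(cv2.findContours(m,0,2)[0],key=cv2.contourArea)
for p in cv2.approxPolyDP(k,3,True)[:,0]: print(p,plane(t,p,.031)[:2].round(4))
E
```

```text
clock: 1.87
position: [0.4782, -0.0045, 0.2267]
eef_rot: [0.989, -0.149, -0.0, 0.0]
wrist_force: [1.0, -0.6, 0.6]
grip_width: 0.0548
grasp_force: 0.0
clock: 2.45
position: [0.4768, -0.0059, 0.0761]
eef_rot: [0.989, -0.148, -0.002, -0.0]
wrist_force: [-0.6, 0.9, 0.8]
grip_width: 0.0553
grasp_force: 0.0
[[ 0.956 -0.293 -0.004]
 [-0.293 -0.956  0.001]
 [-0.004  0.001 -1.   ]]
[(array([322.7, 213.1]), array([ 0.4865, -0.2852,  0.052 ])), (array([326.6, 223. ]), array([ 0.4541, -0.2895,  0.088 ])), (array([325.9, 234.9]), array([ 0.4212, -0.2932,  0.052 ]))]
[316 209] [ 0.5011 -0.2687]
[288 212] [ 0.4917 -0.1827]
[292 246] [ 0.3886 -0.1937]
[321 241] [ 0.4037 -0.2818]
[315 224] [ 0.4552 -0.2647]
```

```bash
python3 -m pendant '[[0,0,-0.7,0,0,0],[0,0,-0.7,0,0,0],[0,0,-0.6,0,0,0],[0,0,-0.4,0,0,0],[0,0,0,0,0,0],[0,0,0,0,0,0]]' && python3 -m pendant '[[0,0,0,0,0,0],[0,0,0,0,0,0],[0,0,0,0,0,0],[0,0,0,0,0,0],[0,0,0,0,0,0],[0,0,0,0,0,0]]' -1
```

```text
clock: 3.0
position: [0.4788, -0.0063, 0.0062]
eef_rot: [0.989, -0.148, 0.001, 0.0]
wrist_force: [-0.5, -0.5, 0.7]
grip_width: 0.055
grasp_force: 0.0
clock: 3.5
position: [0.4778, -0.0061, 0.005]
eef_rot: [0.989, -0.148, 0.0, 0.0]
wrist_force: [0.5, -0.1, 0.9]
grip_width: 0.0196
grasp_force: 0.0
```

```bash
python3 -m pendant '[[0,0,0,0,0,0],[0,0,0,0,0,0],[0,0,0,0,0,0]]' && python3 -m pendant '[[0,0,0.5,0,0,0],[0,0,1,0,0,0],[0,0,1,0,0,0],[0,0,1,0,0,0],[0,0,1,0,0,0],[-0.1,-0.71,0,0,0,0.4],[-0.1,-0.71,0,0,0,0.4],[-0.1,-0.71,0,0,0,0.4],[-0.1,-0.71,0,0,0,0.4],[-0.1,-0.71,0,0,0,0.4],[-0.1,-0.71,0,0,0,0.4],[-0.1,-0.71,0,0,0,0.4],[-0.1,-0.71,0,0,0,0.4],[-0.1,-0.71,0,0,0,0.4],[-0.1,-0.71,0,0,0,0.4],[0,0,0,0,0,0],[0,0,0,0,0,0]]'
python3 - <<'E'
from h import *
z=lambda i,x0,y0,x1,y1:cv2.resize(i[y0:y1,x0:x1],(400,300),interpolation=cv2.INTER_CUBIC)
t=capture("top");s=capture("side")
cv2.imwrite("pics/g1.png",np.hstack([z(t["color"],255,170,375,260),z(s["color"],235,110,355,200)]))
z0=observe()["position"][2]+.006
for c,n,roi in((t,"top",(255,170,375,260)),(s,"side",(235,110,355,200))):
    m,_,b=blobs(c,(40,90,30),(90,255,255),roi);print(n,b,[plane(c,x[2],z0).round(4) for x in b])
E
```

```text
clock: 3.75
position: [0.4777, -0.0061, 0.0048]
eef_rot: [0.989, -0.148, -0.0, 0.0]
wrist_force: [0.0, 0.3, 1.4]
grip_width: 0.0149
grasp_force: 30.0
clock: 5.17
position: [0.4473, -0.2197, 0.1395]
eef_rot: [0.998, 0.059, -0.0, -0.0]
wrist_force: [0.0, -0.3, 0.2]
grip_width: 0.015
grasp_force: 30.0
top [] []
side [(1, np.int32(21), array([281. , 151.5]))] [array([ 0.4858, -0.2062,  0.1455])]
```

View pics/g1.png

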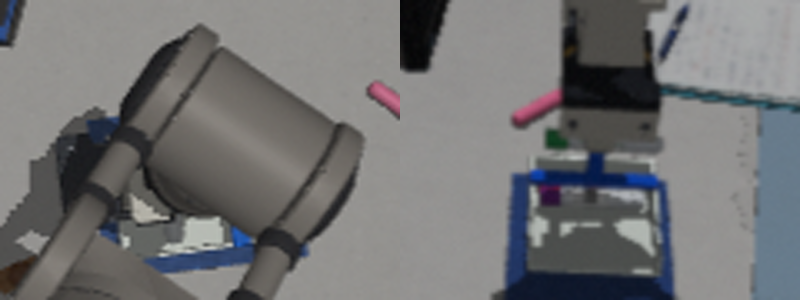

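```bash
python3 -m pendant '[[-0.05,0,-0.6,0,0,0.03],[0,0,-0.7,0,0,0],[0,0,-0.7,0,0,0],[0,0,-0.6,0,0,0],[0,0,-0.5,0,0,0],[0,0,-0.3,0,0,0],[0,0,0,0,0,0],[0,0,0,0,0,0]]' && python3 -m pendant '[[0,0,0,0,0,0],[0,0,0,0,0,0],[0,0,0,0,0,0],[0,0,0,0,0,0],[0,0,0,0,0,0]]' -0.3  && python3 -m pendant '[[0,0,0.3,0,0,0],[0,0,0.8,0,0,0],[0,0,1,0,0,0],[0,0,1,0,0,0],[0,0,1,0,0,0],[0,0,0,0,0,0],[0,0,0,0,0,0]]'
python3 - <<'E'
from h import *
z=lambda i,x0,y0,x1,y1:cv2.resize(i[y0:y1,x0:x1],(400,300),interpolation=cv2.INTER_CUBIC)
t=capture("top");s=capture("side")
cv2.imwrite("pics/g2.png",np.hstack([z(t["color"],255,170,375,260),z(s["color"],250,140,330,200)]))
E
```

```text
clock: 5.93
position: [0.4463, -0.2185, 0.0379]
eef_rot: [0.998, 0.063, -0.0, -0.0]
wrist_force: [0.7, 0.8, -0.2]
grip_width: 0.0148
grasp_force: 30.0
clock: 6.35
position: [0.4464, -0.2192, 0.0382]
eef_rot: [0.998, 0.062, 0.0, 0.0]
wrist_force: [-0.1, 0.5, 0.3]
grip_width: 0.0321
grasp_force: 0.1
clock: 6.93
position: [0.447, -0.2196, 0.163]
eef_rot: [0.998, 0.062, 0.002, 0.002]
wrist_force: [-0.7, -0.3, -0.4]
grip_width: 0.0321
grasp_force: 0.0
```

View pics/g2.png

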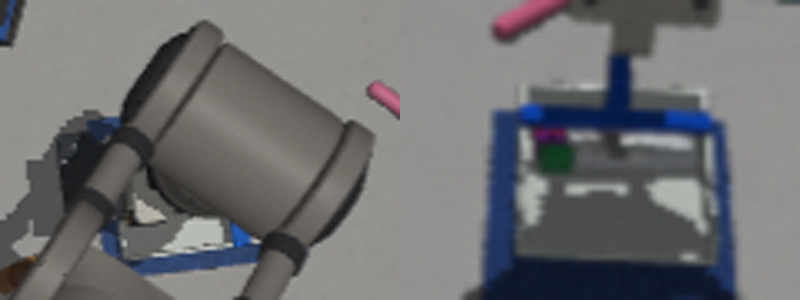

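The green tube has rolled to the back, its cap at (555,155) in the crop next to the purple one. Next I'll grip the fin.

```bash
python3 -m pendant '[[0,-0.15,0,0,0,1],[0,-0.15,0,0,0,1],[0,-0.15,0,0,0,1],[0.03,-0.15,0,0,0,1],[0.03,-0.15,0,0,0,1],[0.03,-0.15,0,0,0,1],[0.03,-0.15,0,0,0,1],[0.03,-0.15,0,0,0,1],[0.03,-0.15,0,0,0,1],[0.03,-0.15,0,0,0,1],[0.03,-0.15,0,0,0,1],[0,-0.15,0,0,0,1],[0,-0.15,0,0,0,1],[0,-0.15,0,0,0,1],[0,-0.23,0,0,0,1],[0,0,0,0,0,0],[0,0,0,0,0,0]]' 0.1
python3 - <<'E'
from h import *
s=capture("side")
m,l,b=blobs(s,(105,180,100),(125,255,255),(270,140,320,172),6);print(b,[plane(s,x[2],.07).round(4) for x in b])
cv2.imwrite("pics/g3.png",cv2.resize(s["color"][120:210,235:355],(800,600),interpolation=cv2.INTER_CUBIC))
from scipy.spatial.transform import Rotation as R
print(observe()["position"],R.from_quat(observe()["eef_rot"]).as_matrix().round(3),observe()["qpos"].round(2))
E
```

```text
clock: 8.45
position: [0.4528, -0.2886, 0.1595]
eef_rot: [0.663, 0.749, 0.0, -0.001]
wrist_force: [0.1, 0.6, 0.6]
grip_width: 0.0502
grasp_force: 0.0
[] []
[ 0.45287663 -0.28843706  0.15970987] [[-0.121  0.993 -0.002]
 [ 0.993  0.121  0.002]
 [ 0.002 -0.001 -1.   ]] [-0.71  0.43  1.59  0.    1.13 -0.83]
```

View pics/g3.png

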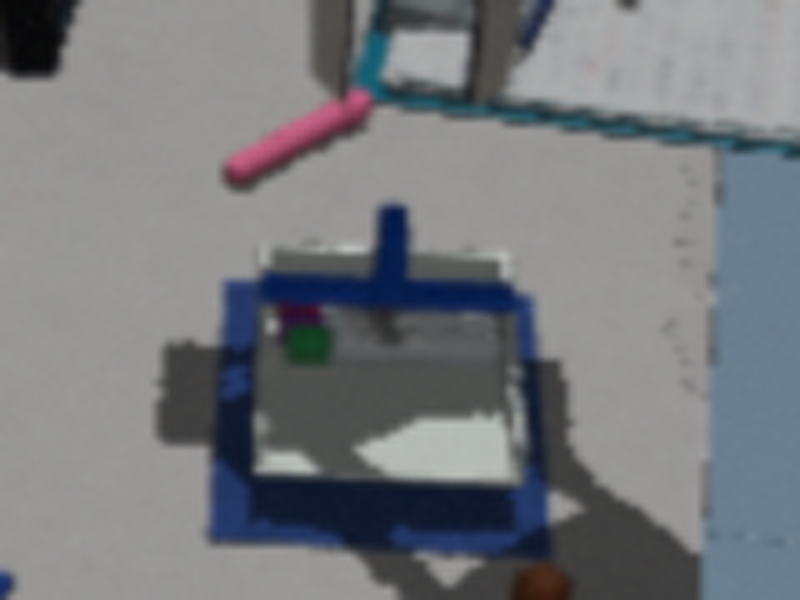

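```bash
python3 -m pendant '[[0.04,0,-0.6,0,0,0],[0,-0.03,-0.7,0,0,0],[0,0,-0.7,0,0,0],[0,0,-0.7,0,0,0],[0,0,-0.4,0,0,0],[0,0,-0.25,0,0,0],[0,0,0,0,0,0],[0,0,0,0,0,0]]' && python3 -m pendant '[[0,0,0,0,0,0],[0,0,0,0,0,0],[0,0,0,0,0,0],[0,0,0,0,0,0],[0,0,0,0,0,0],[0,0,0,0,0,0],[0,0,0,0,0,0],[0,0,0,0,0,0],[0,0,0,0,0,0]]' -1 && python3 -m pendant '[[0,0,0.2,0,0,0],[0,0,0.4,0,0,0],[0,0,0.6,0,0,0],[0,0,0.7,0,0,0],[0,0,0.7,0,0,0],[0,0,0.7,0,0,0],[0,0,0.7,0,0,0],[0,0,0.7,0,0,0],[0,0,0.6,0,0,0],[0,0,0.4,0,0,0],[0,0,0.2,0,0,0],[0,0,0,0,0,0],[0,0,0,0,0,0]]'
python3 - <<'E'
from h import *
s=capture("side");cv2.imwrite("pics/g4.png",cv2.resize(s["color"][90:210,225:385],(800,600),interpolation=cv2.INTER_CUBIC))
E
```

```text
clock: 9.17
position: [0.4546, -0.2897, 0.0603]
eef_rot: [0.662, 0.75, 0.0, -0.0]
wrist_force: [-0.3, 0.4, 0.1]
grip_width: 0.0508
grasp_force: 0.0
clock: 9.92
position: [0.4545, -0.2899, 0.0604]
eef_rot: [0.662, 0.75, -0.0, 0.0]
wrist_force: [-2.1, -0.3, 3.4]
grip_width: 0.0141
grasp_force: 30.0
clock: 11.0
position: [0.4543, -0.2896, 0.2366]
eef_rot: [0.662, 0.75, 0.0, -0.0]
wrist_force: [0.4, -0.1, -2.9]
grip_width: 0.0142
grasp_force: 30.0
```

View pics/g4.png

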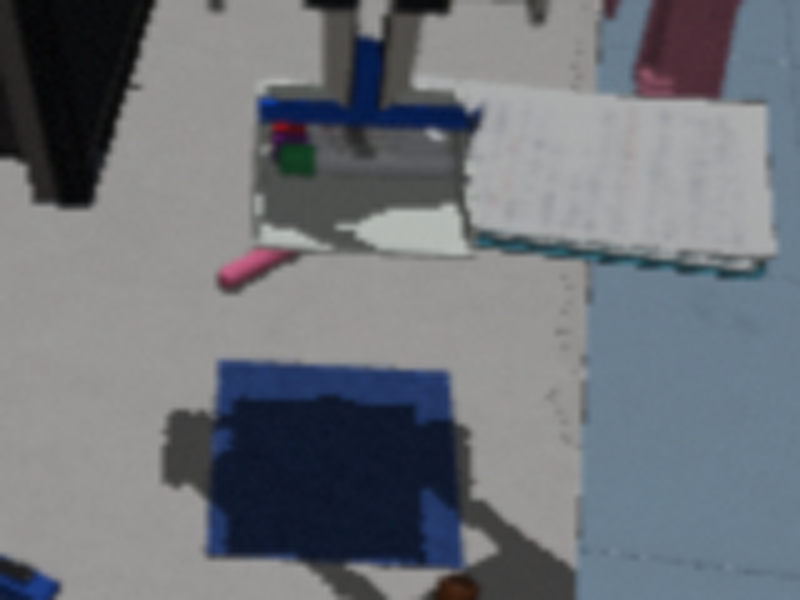

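```bash
python3 -m pendant '[[0.01,0.2,0,0,0,0],[0.02,0.4,0,0,0,0.02],[0.03,0.6,0,0,0,0.02],[0.04,0.7,0,0,0,0.02],[0.04,0.7,0,0,0,0.02],[0.04,0.7,0,0,0,0.02],[0.04,0.7,0,0,0,0.02],[0.04,0.7,0,0,0,0.02],[0.04,0.7,0,0,0,0.02],[0.04,0.7,0,0,0,0.02],[0.04,0.7,0,0,0,0.02],[0.04,0.7,0,0,0,0]]' && python3 -m pendant '[[0.04,0.7,0,0,0,0],[0.04,0.7,0,0,0,0],[0.04,0.7,0,0,0,0],[0.04,0.7,0,0,0,0],[0.04,0.7,0,0,0,0],[0.03,0.66,0,0,0,0],[0.03,0.6,0,0,0,0],[0.02,0.4,-0.2,0,0,0],[0.02,0.2,-0.4,0,0,0],[0,0,-0.6,0,0,0],[0,0,-0.6,0,0,0],[0,0,-0.4,0,0,0],[0,0,-0.2,0,0,0],[0,0,0,0,0,0],[0,0,0,0,0,0]]'
python3 - <<'E'
from h import *
t=capture("top");s=capture("side")
z=lambda i,x0,y0,x1,y1:cv2.resize(i[y0:y1,x0:x1],(400,300),interpolation=cv2.INTER_CUBIC)
cv2.imwrite("pics/g5.png",np.hstack([z(t["color"],90,160,250,280),z(s["color"],190,180,350,300)]))
E
```

```text
clock: 12.05
position: [0.4665, -0.0628, 0.2368]
eef_rot: [0.653, 0.757, -0.0, -0.001]
wrist_force: [0.6, 0.0, -3.3]
grip_width: 0.0138
grasp_force: 30.0
clock: 13.3
position: [0.476, 0.0963, 0.1654]
eef_rot: [0.654, 0.757, -0.0, -0.0]
wrist_force: [1.2, 0.4, -2.4]
grip_width: 0.0138
grasp_force: 30.0
```

View pics/g5.png

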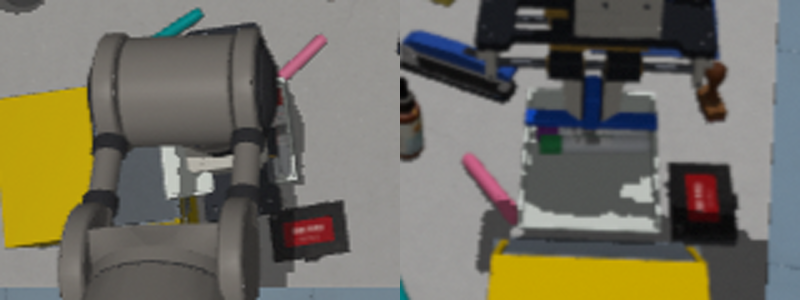

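```bash
python3 -m pendant '[[-0.05,-0.01,0.08,-0.4,-0.06,0],[-0.06,-0.01,0.08,-0.45,-0.06,0],[-0.06,0,0,-0.45,-0.07,0],[0,0,0,-0.35,-0.05,0],[-0.02,0.15,0,0,0,0],[-0.04,0.3,0,0,0,0],[-0.05,0.35,0,0,0,0],[-0.05,0.35,0,0,0,0],[-0.05,0.3,0,0,0,0],[-0.03,0.2,0,0,0,0],[0,0,0,0,0,0]]'
python3 - <<'E'
from h import *
o=observe();print(o["wrist_force"],o["ft_torque"])
s=capture("side")
cv2.imwrite("pics/g6.png",cv2.resize(s["color"][180:300,190:350],(800,600),interpolation=cv2.INTER_CUBIC))
E
```

```text
clock: 14.32
position: [0.4637, 0.1464, 0.17]
eef_rot: [0.651, 0.754, -0.057, 0.066]
wrist_force: [-1.3, 0.1, -1.8]
grip_width: 0.0136
grasp_force: 30.0
[-1.32418452  0.14466322 -1.76768351] [ 0.30442494 -0.0904567   0.05247648]
```

View pics/g6.png

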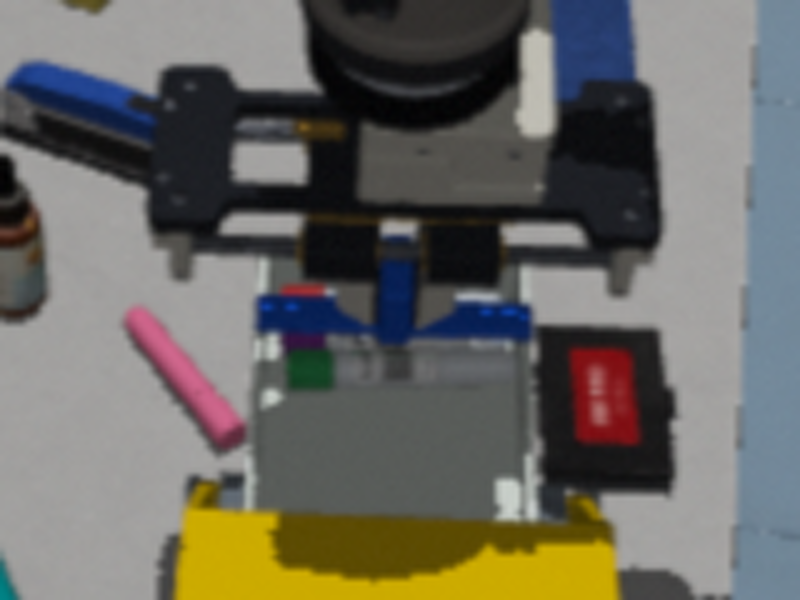

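```bash
python3 -m pendant '[[-0.03,0.21,0.084,-0.62,-0.09,0],[-0.03,0.21,0.084,-0.62,-0.09,0],[-0.03,0.21,0.084,-0.62,-0.09,0],[-0.03,0.21,0.084,-0.62,-0.09,0],[-0.03,0.21,0.084,-0.62,-0.09,0],[-0.03,0.21,0.084,-0.62,-0.09,0],[-0.03,0.21,0.084,-0.62,-0.09,0],[-0.03,0.21,0.084,-0.62,-0.09,0],[0,0,0,0,0,0],[0,0,0,0,0,0],[0,0,0,0,0,0],[0,0,0,0,0,0],[0,0,0,0,0,0],[0,0,0,0,0,0]]'
python3 - <<'E'
from h import *
o=observe();print(o["wrist_force"],o["ft_torque"],o["qpos"].round(2))
t=capture("top");s=capture("side")
z=lambda i,x0,y0,x1,y1:cv2.resize(i[y0:y1,x0:x1],(400,300),interpolation=cv2.INTER_CUBIC)
cv2.imwrite("pics/g7.png",np.hstack([z(t["color"],90,160,250,280),z(s["color"],190,180,350,300)]))
E
```

```text
clock: 15.53
position: [0.4569, 0.1946, 0.1906]
eef_rot: [0.615, 0.711, -0.224, 0.259]
wrist_force: [0.3, 0.8, -0.2]
grip_width: 0.014
grasp_force: 30.0
[ 0.25709609  0.76494675 -0.19506497] [ 0.70810718 -0.08405766 -0.06740232] [ 0.62  0.55  1.51 -0.61  1.47  0.66]
```

View pics/g7.png

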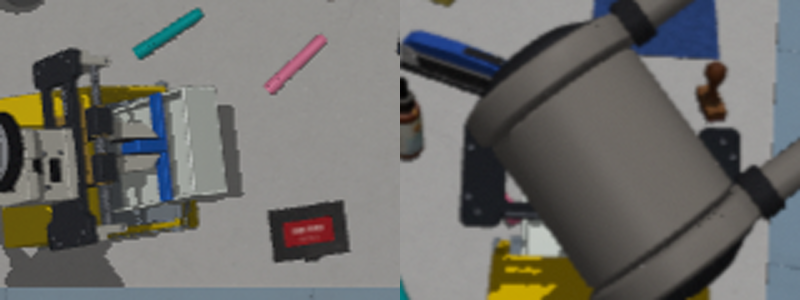

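```bash
python3 -m pendant '[[-0.02,0.14,0.075,-0.41,-0.06,0],[-0.02,0.14,0.075,-0.41,-0.06,0],[-0.02,0.14,0.075,-0.41,-0.06,0],[-0.02,0.14,0.075,-0.41,-0.06,0],[0,0,0,0,0,0],[0,0,0,0,0,0],[0.1,0,0,0,0,0],[-0.2,0,0,0,0,0],[0.2,0,0,0,0,0],[-0.1,0,0,0,0,0],[0,0,0,0,0,0],[0,0,0,0,0,0],[0,0,0,0,0,0],[0,0,0,0,0,0]]'
python3 - <<'E'
from h import *
o=observe();print(o["wrist_force"],o["ft_torque"])
for n,roi in(("top",(85,185,195,265)),("side",(225,225,325,300))):
    c=capture(n)
    for k,lo,hi in(("red",(0,120,60),(8,255,255)),("red2",(168,120,60),(180,255,255)),("purple",(135,80,30),(165,255,255)),("green",(45,90,25),(88,255,255))):
        print(n,k,blobs(c,lo,hi,roi,2)[2])
E
```

```text
clock: 16.8
position: [0.4543, 0.212, 0.1993]
eef_rot: [0.592, 0.686, -0.277, 0.32]
wrist_force: [-0.3, 0.1, -0.3]
grip_width: 0.0142
grasp_force: 30.0
[-0.32728208  0.12421417 -0.26422854] [ 0.65795669 -0.12553621 -0.00596499]
top red []
top red2 []
top purple []
top green []
side red []
side red2 []
side purple []
side green []
```

```bash
python3 -m pendant '[[0,0,-0.17,0,0,0],[0,0,-0.17,0,0,0],[0,0,0,0,0,0],[0,0,0,0,0,0],[0,0,0.17,0,0,0],[0,0,0.17,0,0,0],[0.04,-0.29,0.35,0,0,0],[0.04,-0.29,0.35,0,0,0],[0.04,-0.29,0.35,0,0,0],[0.04,-0.29,0.35,0,0,0],[0.04,-0.29,0.35,0,0,0],[0.04,-0.29,0.35,0,0,0],[0.04,-0.29,0.35,0,0,0],[0.04,-0.29,0.35,0,0,0]]' && python3 -m pendant '[[0.04,-0.4,0,0.688,0.1,0],[0.04,-0.4,0,0.688,0.1,0],[0.04,-0.4,0,0.688,0.1,0],[0.04,-0.4,0,0.688,0.1,0],[0.04,-0.4,0,0.688,0.1,0],[0.04,-0.4,0,0.688,0.1,0],[0.04,-0.4,0,0.688,0.1,0],[0.04,-0.4,0,0.688,0.1,0],[0.04,-0.4,0,0.688,0.1,0],[0.04,-0.4,0,0.688,0.1,0],[0.04,-0.4,0,0.688,0.1,0],[0.04,-0.4,0,0.688,0.1,0],[0,0,0,0,0,0],[0,0,0,0,0,0]]'
python3 - <<'E'
from h import *
from scipy.spatial.transform import Rotation as R
o=observe();print(o["wrist_force"],o["ft_torque"],R.from_quat(o["eef_rot"]).as_matrix().round(3))
for n,roi in(("top",(60,130,320,275)),("side",(140,180,345,380))):
    c=capture(n)
    for k,lo,hi in(("red",(0,120,60),(8,255,255)),("red2",(172,150,60),(180,255,255)),("purple",(135,80,30),(165,255,255)),("green",(45,90,25),(83,255,255))):
        print(n,k,blobs(c,lo,hi,roi,3)[2])
    if n=="top":
        m,_,b=blobs(c,(90,10,60),(125,90,140),(120,190,168,258),100);print("flap",b)
E
```

```text
clock: 18.07
position: [0.4639, 0.1414, 0.2843]
eef_rot: [0.593, 0.686, -0.277, 0.32]
wrist_force: [-0.8, -0.1, -2.1]
grip_width: 0.0136
grasp_force: 30.0
clock: 19.23
position: [0.4779, -0.0036, 0.2834]
eef_rot: [0.655, 0.756, -0.0, 0.0]
wrist_force: [-0.3, 0.3, -2.1]
grip_width: 0.0136
grasp_force: 30.0
[-0.28887099  0.31307975 -2.07274339] [ 0.02442282 -0.12744555 -0.0113801 ] [[-0.142  0.99  -0.   ]
 [ 0.99   0.142 -0.001]
 [-0.001 -0.    -1.   ]]
top red [(1, np.int32(63), array([207.4, 133.7])), (5, np.int32(5), array([212.8, 251.4])), (8, np.int32(3), array([207.7, 253.3])), (11, np.int32(3), array([205., 255.]))]
top red2 [(1, np.int32(124), array([212., 252.]))]
top purple []
top green []
flap [(2, np.int32(1484), array([142.6, 222. ]))]
side red [(1, np.int32(14), array([189.9, 225.9])), (2, np.int32(69), array([161.7, 244.6])), (5, np.int32(15), array([309.1, 258.7])), (13, np.int32(16), array([157.8, 279.4]))]
side red2 [(2, np.int32(141), array([309. , 257.4]))]
side purple []
side green []
```

```bash
python3 -m pendant '[[-0.03,-0.3,0,0,0,0],[-0.05,-0.62,0,0,0,-0.02],[-0.05,-0.62,0,0,0,-0.02],[-0.05,-0.62,0,0,0,-0.02],[-0.05,-0.62,0,0,0,-0.02],[-0.05,-0.62,0,0,0,-0.02],[-0.05,-0.62,0,0,0,-0.02],[-0.05,-0.62,0,0,0,-0.02],[-0.05,-0.62,0,0,0,-0.02],[-0.05,-0.62,0,0,0,-0.02],[-0.05,-0.62,0,0,0,-0.02],[-0.05,-0.62,0,0,0,0],[-0.05,-0.62,0,0,0,0],[-0.05,-0.62,0,0,0,0],[-0.05,-0.62,0,0,0,0],[-0.04,-0.4,0,0,0,0],[-0.01,-0.2,0,0,0,0],[0,0,0,0,0,0]]' && python3 -m pendant '[[0,0,-0.4,0,0,0],[0,0,-0.8,0,0,0],[0,0,-1,0,0,0],[0,0,-1,0,0,0],[0,0,-1,0,0,0],[0,0,-1,0,0,0],[0,0,-0.6,0,0,0],[0,0,-0.4,0,0,0],[0,0,-0.2,0,0,0],[0,0,0,0,0,0],[0,0,0,0,0,0]]'
```

```text
clock: 20.83
position: [0.4548, -0.2894, 0.2829]
eef_rot: [0.662, 0.75, 0.0, -0.0]
wrist_force: [0.0, 0.5, -2.3]
grip_width: 0.0137
grasp_force: 30.0
clock: 21.75
position: [0.4554, -0.2886, 0.0918]
eef_rot: [0.661, 0.75, 0.0, 0.0]
wrist_force: [0.4, -0.4, -2.2]
grip_width: 0.0138
grasp_force: 30.0
```

```bash
python3 -m pendant '[[0,-0.1,-0.3,0,0,0],[0,0,-0.3,0,0,0],[0,0,-0.2,0,0,0],[0,0,-0.1,0,0,0],[0,0,-0.07,0,0,0],[0,0,-0.05,0,0,0],[0,0,0,0,0,0],[0,0,0,0,0,0]]'
```

```text
clock: 22.42
position: [0.455, -0.2921, 0.0608]
eef_rot: [0.662, 0.75, 0.0, 0.0]
wrist_force: [0.7, -0.4, -1.3]
grip_width: 0.0139
grasp_force: 30.0
```

Contact has begun: the wrist reading changed from -2.2 to -1.3 N. I'll release slowly, retreat, and check.

```bash
python3 -m pendant '[[0,0,-0.03,0,0,0],[0,0,0,0,0,0]]' && python3 -m pendant '[[0,0,0,0,0,0],[0,0,0,0,0,0],[0,0,0,0,0,0],[0,0,0,0,0,0],[0,0,0,0,0,0],[0,0,0,0,0,0],[0,0,0,0,0,0]]' 0 && python3 -m pendant '[[0,0,0.3,0,0,0],[0,0,0.7,0,0,0],[0,0,1,0,0,0],[0,0,1,0,0,0],[0,0,1,0,0,0],[0,0,1,0,0,0],[0,0,1,0,0,0],[0,-0.9,0,0,0,0],[0,-0.9,0,0,0,0],[0,-0.9,0,0,0,0],[0,-0.9,0,0,0,0],[0,-0.9,0,0,0,0],[0,-0.9,0,0,0,0],[0,-0.9,0,0,0,0],[0,0,0,0,0,0],[0,0,0,0,0,0]]'
python3 - <<'E'
from h import *
t=capture("top");s=capture("side")
m,l,b=blobs(s,(105,180,90),(125,255,255),(265,140,325,172),6);print("side blue",b)
m,_,b=blobs(t,(0,0,165),(180,60,255),(280,198,345,255),20);print("floor",[(x[1],x[2],plane(t,x[2],.02)[:2]) for x in b])
m,_,b=blobs(t,(105,180,120),(125,255,255),(310,195,345,250),10);print("bar",[(x[1],x[2],plane(t,x[2],.052)[:2].round(4)) for x in b])
m,_,b=blobs(t,(90,10,60),(125,90,140),(120,190,168,258),200);print("flap",b)
k=max(cv2.findContours(m,0,2)[0],key=cv2.contourArea)
print(cv2.approxPolyDP(k,4,True)[:,0].tolist())
for k,lo,hi in(("red",(0,120,60),(8,255,255)),("purple",(135,80,30),(165,255,255)),("green",(45,90,25),(83,255,255))):
    for c,n,roi in((t,"top",(80,110,360,275)),(s,"side",(90,140,345,384))): print(n,k,blobs(c,lo,hi,roi,3)[2])
# lip edge in side view (white vs shadow)
m,_,b=blobs(s,(0,0,120),(180,60,255),(268,150,316,195),50)
k=max(cv2.findContours(m,0,2)[0],key=cv2.contourArea)
for p in cv2.approxPolyDP(k,3,True)[:,0]: print(p,plane(s,p,.031)[:2].round(4))
E
```

```text
clock: 22.58
position: [0.4551, -0.2922, 0.0604]
eef_rot: [0.662, 0.75, 0.0, 0.0]
wrist_force: [-1.1, 0.3, 3.3]
grip_width: 0.0138
grasp_force: 30.0
clock: 23.17
position: [0.4549, -0.2919, 0.0596]
eef_rot: [0.662, 0.75, 0.0, -0.0]
wrist_force: [0.2, 0.9, -0.1]
grip_width: 0.0456
grasp_force: 0.0
clock: 24.5
position: [0.4542, -0.4819, 0.2394]
eef_rot: [0.662, 0.749, 0.0, -0.001]
wrist_force: [1.2, 0.5, -0.6]
grip_width: 0.0461
grasp_force: 0.0
side blue [(1, np.int32(30), array([292.9, 152.9])), (2, np.int32(58), array([282.3, 162.2])), (3, np.int32(25), array([298.4, 163. ]))]
floor [(np.int32(77), array([329.5, 213. ]), array([ 0.48999375, -0.3119165 ])), (np.int32(969), array([304.6, 225.4]), array([ 0.45159521, -0.23430817])), (np.int32(26), array([334. , 236.8]), array([ 0.41688137, -0.32377487]))]
bar [(np.int32(103), array([324.6, 216.1]), array([ 0.4774, -0.2907])), (np.int32(34), array([325.7, 229.6]), array([ 0.437, -0.293]))]
flap [(2, np.int32(1601), array([143.6, 223.3]))]
[[127, 198], [131, 250], [161, 246], [156, 198]]
top red [(1, np.int32(62), array([207.4, 133.6])), (4, np.int32(4), array([213. , 251.2]))]
side red [(1, np.int32(13), array([190.1, 226. ])), (2, np.int32(70), array([161.7, 244.6])), (4, np.int32(18), array([308.8, 257. ])), (10, np.int32(6), array([310.3, 263.7])), (14, np.int32(16), array([157.8, 279.4]))]
top purple []
side purple []
top green []
side green []
[273 165] [ 0.5157 -0.2921]
[272 189] [ 0.5016 -0.1785]
[312 191] [ 0.3877 -0.1926]
[311 178] [ 0.3954 -0.2516]
[310 182] [ 0.3967 -0.2322]
[302 175] [ 0.4231 -0.2605]
[276 174] [ 0.5002 -0.2497]
[275 171] [ 0.5053 -0.2636]
[297 171] [ 0.4398 -0.277 ]
```

```bash
python3 -c "
from plant import *
print(finish_job())"
```

```text
the job is handed in; nothing more can be done
None
```

I handed the job in at about 24.5 s. All three tubes were poured into the bin: no caps show in the last camera check, though I couldn't see inside the bin. The flap is shut, the tray is back level on its mat, and the arm is clear. The judge's verdict was not shown.

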